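# Lock the lift arm with the hitch pin

### The arm

A 7-joint arm with a two-finger parallel gripper is mounted at the origin on a cart in front of the work surface, level with it; the furniture and walls round the work are solid. World frame = base frame: x ahead of the robot, y to its left, z up, the work surface at z = 0. Lengths are in m, angles in rad, forces in N, time in s.
With the tool pointing down it reaches from about 0.425 to 0.925 m from the base axis. Payload 6.8 kg.
Tool frame: the origin (TCP) lies on the mounting face of the last link; the fingertips stand 173 mm ahead of it and the grasp point (between the pads) lies 155 mm ahead of it; z points along the fingers, y is the line along which they close (so a half turn about z gives the same grasp; the last joint's range is limited). The gripper opens to 85 mm and grips with 20 to 120 N. Pads are 22 mm wide; open, the fingers measure 114 mm over their backs; the gripper's body (76 mm by 85 mm) begins 54 mm behind the grasp point. The pads swing forward as they close: fully open they stand 13 mm farther back than shut.
Start: joints at [1.034, 0.477, 0.022, 1.555, -0.011, 1.109, -0.083], TCP at [0.281, -0.614, 0.405] pointing down, gripper open.
Joint ranges: [-2.96, 2.96], [-0.34, 2.1], [-1.41, 1.46], [0.24, 2.44], [-1.37, 4.51], [0.17, 1.92], [-2.96, 2.96]. Speed limits (rad/s): [2.39, 2.39, 3.14, 3.14, 3.14, 3.14, 3.14].

### API

Orientations are given as a unit quaternion [w, x, y, z].
In Python, from station import bot gives the robot as it stands. The module is installed in compiled form; this text tells all that it offers.
- The arm moves only by the shell command python3 -m pendant 'ROWS' [FORCE]. ROWS is JSON, a list of rows, each a list of 5 numbers: the finger opening in m, from 0 to 0.0854, then the shift along the tool's x, y, z in m, then the turn about the tool's z in degrees. In form: [[jaw, x, y, z, yaw], ...]. A call has 1 to 12 rows; each row shifts and turns the commanded pose from where the row before left it, along the tool's axes as they then stand; what a row does not reach is not made up. A row lasts 1/12 s, in which the tool goes at most 41.7 mm and 7.16 degrees, less where a joint would pass 70% of its speed; a pose out of reach is approached as far as the arm can. A call with a gripper value outside its range is refused whole. The fingers move at their own pace and stop on an object; FORCE is the grip in N (left out, the last holds). Time passes only in rows, so rows that do not move let the fingers close. It gives the time, the measured TCP pose, the force, the opening and the grip force at its end, in the units of the state.
- bot.get_obs(): the state, without advancing time (a new reading comes with each control period).
- bot.read_camera(name): name is "scene" or "side" or "wrist"; returns (picture, depth): 400x640x3 uint8, blue, green, red; 400x640 float32, m along the optical axis (not along the pixel's ray), 0 where there is no reading.
- bot.camera_model(name): a dict with "intrinsics" (3x3 intrinsics, pixels), "dist_coeffs" ([k1, k2, p1, p2, k3] as OpenCV has them; the pictures are not rectified), "R" (3x3) and "t" (3): a world point X has camera coordinates R X + t. Camera axes: x right, y down, z forward; pixel columns grow to the right and rows downward; lengths in m; the calibration is good to about 2 mm. A picture is of the moment at which its call begins: read the wrist's pose just before it. camera_model takes no time and is no camera call; for the wrist camera it gives the pose at the moment of the call.
- bot.hand_in(): hands the job in; it is judged then, once.
Trained networks look in the newest picture that a camera, given by its name, has taken for a name from the list of things; names that differ only in an ending like _2 or _b are one class to them, and where a whole thing is asked for, a point or a joint stands for the part that bears it (a point fixed in the world has none). Each returns a list of dicts, best first, with "score" (0 to 1); they miss things now and then, are a little off and sometimes report something else, mostly with a low value. They report only what shows in the picture. A call takes as long as a camera call. They do not tell look-alikes from the thing itself.
- bot.boxes_of(name, camera): "at" ([column, row] in pixels, amid what is visible of it).
- bot.trace(name, camera): "mask" (400x640 bool, what is visible of it) and "at" ([column, row] in pixels, amid what is visible of it).
- bot.pinpoint(name, camera): "at" ([column, row] in pixels: a listed point, or the origin of a listed thing).
The state is a dict: "t": time; "q": joint angles; "joint_vel": joint speeds; "joint_torque": joint torques, N m; "eef_pos": TCP position; "tool_rot": TCP orientation; "contact_force": force on the tool from outside, world axes, zero at the start; "torque": the same for the moment, N m; "gripper_width": opening from 0.0 (shut) to 1.0 (fully open); "grasp_force": force on a finger pad.
Only numpy, scipy, OpenCV 4.12 (cv2) and the standard library are available. Lean on these libraries where they do the work, as an engineer would, in place of code of your own. Each camera call takes 0.05 s, during which the arm holds its last target. There are 200 camera calls.

### The job

The lift arm on the small linkage stand still has to be secured: pick up the hitch pin by its handle, feel for the cross hole in the squared end of the shaft, and push the pin gently through until its shoulder rests against the shaft. Then let go and swing the pin's sprung loop over the shaft end and down until it snaps shut. Do not force anything, and leave the padlock, the big nut and the roll of tape where they are.

Things in the scene. Friction and masses are not known exactly. Their poses are not given: they have to be found in the camera images.
- stand: Linkage stand, screwed down, origin under its base centre. Grey base plate 110 x 110 x 12 mm, round collar, dark lift arm on the collar (towards -y, top at 72 mm), then an upright steel shaft with a squared end 28 mm (x) by 32 mm (y) by 56 mm high and on top a flat 25 mm button, 3 mm high. x: the way the pin goes in. Over 45 N on it, jamming of a tilted pin in the hole included, is forcing it.
- hole (a point): Reference point on the flat face of the shaft where the pin enters, 127 mm above the bench; x axis level, the way the pin goes in; z up. The shaft was clamped by hand at an unknown height: the real 11.5 mm round through hole lies 4 to 30 mm straight below this point, always 31 mm below the top of the shaft's button. Sideways and in depth this point is exact. The shaft does not give way.
- handle (a point): Centre of the hitch pin's handle, a dark steel bar 62 mm long (x), 16 wide (y), 24 high (z), lying on the bench; grasp it across its width from above. x points along the pin to its nose. On this axis: loop pivot 37 mm ahead, shoulder face (23 mm flange) 47 mm, nose end (10 mm round shank, tapered tip) 107 mm ahead. Keep the gripper's body behind the raised loop. Whole pin 0.16 to 0.25 kg.
- shoulder (a point): Front face of the pin's shoulder, on the pin's axis; it rests against the shaft's flat face when the pin is home. Axes as the handle's.
- nose (a point): Foremost point of the pin's nose, on its axis.
- loop_bar (a point): Middle of the far cross bar of the pin's wire loop (5 mm steel wire; straight part of the bar 28 mm long, loop 46 mm wide). It swings on a 70 mm radius about the pivot, which lies on the pin's axis 10 mm behind the shoulder face. Open, the bar is ahead of and above the pivot, 60 degrees up; shut, it is level with the pin's axis, just ahead of the nose.
- loop (a joint): Swing of the loop: 0 rad open (60 degrees up), 1.05 rad shut. Its over-centre spring resists closing up to 0.75 rad, with about 5 N square to the loop at the bar (10 to 13 N at first if pressed straight down); beyond that it snaps shut by itself and stays shut.
- padlock: Small brass padlock 59 x 38 x 13 mm lying on the bench; bystander. Origin at its underside.
- hex_nut_big: Big steel hex nut 35 x 30 x 16 mm; bystander. Origin at its underside.
- tape_roll: Roll of paper tape, 74 mm across, 25 mm high; bystander. Origin at its underside.
Not all that is in view belongs to the job. There is more than one size of the part that bears handle; the job needs the larger.

How it is judged:
By the outcome, as a careful person would: the job done as asked, in the order asked, and still so for the second after the job is handed in, with the robot touching nothing.
It also fails if it takes over 72 s, if anything falls off the work surface, if the arm or the gripper's body presses on something with over 40 N, if the wrist force passes 120 N, or if a joint passes its speed limit or range.

## Working session

There is one attempt and no reset: what is moved stays moved. The work goes in short steps, Python scripts to look and compute and a shell command to move; the robot and the scene stay as the last step left them, time stands still between calls to the robot, and variables do not carry over. Pictures are saved under pics/ and viewed, at most 10 in all, crops included, and the job is handed in when it is done.

```bash
mkdir -p pics
cat > h.py <<'E'
import numpy as np, cv2
from station import bot
from scipy.spatial.transform import Rotation as R
def world(cam,px,depth=None,z=None,m=None):
    m=m or bot.camera_model(cam)
    K=np.array(m["intrinsics"],float);d=np.array(m["dist_coeffs"],float)
    Rm=np.array(m["R"]);t=np.array(m["t"])
    u=cv2.undistortPoints(np.array([[px]],float),K,d)[0,0]
    ray=np.array([u[0],u[1],1.])
    if depth is not None: return Rm.T@(ray*depth-t)
    c=-Rm.T@t; w=Rm.T@ray
    return c+w*(z-c[2])/w[2]
def proj(cam,X,m=None):
    m=m or bot.camera_model(cam)
    return cv2.projectPoints(np.array([X],float),cv2.Rodrigues(np.array(m["R"]))[0],np.array(m["t"],float),np.array(m["intrinsics"],float),np.array(m["dist_coeffs"],float))[0][0,0]
E
python3 - <<'E'
from h import *
np.set_printoptions(precision=4,suppress=True)
ims=[]
for c in ["scene","side"]:
    p,d=bot.read_camera(c); ims.append(p); np.save(f"/tmp/{c}.npy",d)
    m=bot.camera_model(c); print(c,-np.array(m["R"]).T@np.array(m["t"]))
    for n in ["stand","hole","handle","shoulder","nose","loop_bar","padlock","hex_nut_big","tape_roll"]:
        for r in bot.pinpoint(n,c)[:3]:
            u,v=r["at"]; dd=d[int(np.clip(v,0,399)),int(np.clip(u,0,639))]
            print(n,np.round(r["at"],1),round(r["score"],2),world(c,r["at"],depth=dd) if dd>0 else None)
cv2.imwrite("pics/a.png",ims[0]);cv2.imwrite("pics/b.png",ims[1])
o=bot.get_obs();print(o)
E
```

```text
scene [0.1791 0.6366 0.8529]
stand [267.7 338. ] 0.6 [0.5565 0.1762 0.0292]
hole [265.7 294. ] 0.62 [0.5703 0.1539 0.1323]
handle [383.9 233.2] 0.64 [ 0.4979 -0.2429  0.0148]
handle [259.1 246.4] 0.18 [ 0.7463 -0.0525 -0.0021]
shoulder [369.7 240.8] 0.6 [ 0.5197 -0.2082  0.0055]
nose [357.3 253.3] 0.85 [ 0.5282 -0.1584 -0.0007]
nose [334.2 240.8] 0.61 [ 0.5924 -0.1564  0.0107]
nose [266.6 294.7] 0.37 [0.5693 0.1526 0.1296]
loop_bar [366.9 229.6] 0.49 [ 0.5487 -0.2521 -0.0043]
loop_bar [328.3 225.9] 0.38 [ 0.6388 -0.2081 -0.0009]
padlock [328.6 193.6] 0.47 [ 0.704 -0.322  0.003]
padlock [370.4 238.4] 0.43 [ 0.5182 -0.2072  0.0152]
hex_nut_big [370.5 189.2] 0.5 [ 0.6103 -0.395   0.0097]
tape_roll [259.5 244. ] 0.92 [ 0.7503 -0.0598 -0.0019]
tape_roll [380.3 230.3] 0.57 [ 0.5082 -0.2424  0.02  ]
tape_roll [264.7 295. ] 0.28 [0.5712 0.1559 0.1308]
side [ 0.4193 -0.7693  0.6958]
stand [265.9 164.2] 0.89 [0.5721 0.1292 0.0208]
hole [257.7 132.3] 0.56 [0.5639 0.1442 0.1265]
handle [325.7 219.6] 0.67 [ 0.6639 -0.1338 -0.0018]
handle [281.7 268. ] 0.59 [ 0.5085 -0.2624  0.0242]
shoulder [318.
[... 401 characters left out ...]
013 ]
hex_nut_big [353.2 316.2] 0.61 [ 0.6113 -0.4229  0.0139]
tape_roll [340.1 190.8] 0.68 [ 0.7441 -0.0411 -0.0024]
tape_roll [264.9 163.8] 0.28 [0.5696 0.131  0.0217]
{'t': 1.0, 'q': array([ 1.0339,  0.477 ,  0.0224,  1.5554, -0.0115,  1.1093, -0.0831]), 'joint_vel': array([ 0.0005,  0.0006, -0.0003, -0.0009, -0.0026, -0.0014, -0.0009]), 'joint_torque': array([ -0.0007, -59.6329,   1.6057, -28.1545,   0.0125,   0.0015,
         0.    ]), 'eef_pos': array([ 0.2806, -0.6139,  0.4047]), 'tool_rot': array([0.    , 0.9771, 0.2127, 0.    ]), 'contact_force': array([-0.7668,  0.5019, -0.2273]), 'torque': array([-0.0066, -0.0008,  0.0266]), 'grasp_force': 0.0, 'gripper_width': 1.0009778772872469}
```

Run:
```python
import cv2,numpy as np
a=cv2.imread("pics/a.png")[180:350,220:420];b=cv2.imread("pics/b.png")[90:290,230:390]
A=cv2.resize(a,(400*1,340));B=cv2.resize(b[:170*1],(0,0),fx=2.5,fy=2.5)
a=cv2.resize(a,None,fx=2,fy=2,interpolation=2);b=cv2.resize(b,None,fx=2.5,fy=2.5,interpolation=2)
o=np.zeros((500,800,3),np.uint8);o[:340,:400]=a;o[:500,400:]=b
cv2.imwrite("pics/c.png",o)
```

```text
(no output)
```

View pics/c.png

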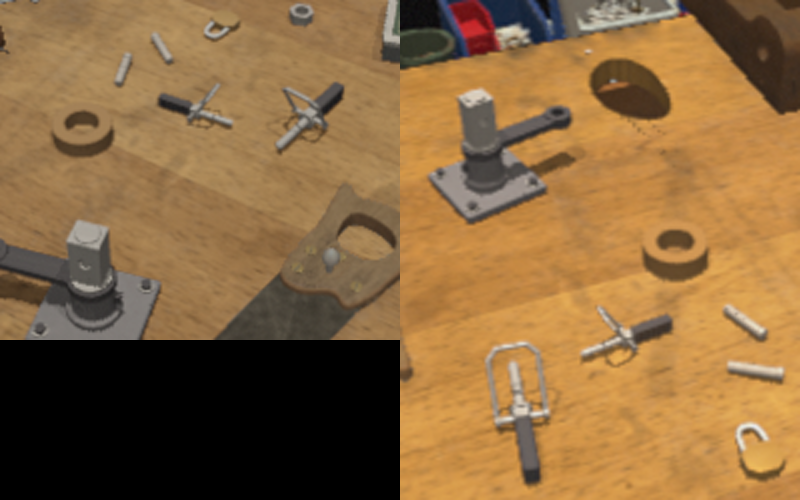

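Candidates for the pin: A at scene (384,233) / side (282,268), and B at scene (308,232) / side (326,220). In the picture A has the bigger loop and length, and I'll check its size by triangulation next.

Run:
```python
from h import *
np.set_printoptions(precision=4,suppress=True)
P={"A.nose":([357.3,253.3],[276.1,238.5],.012),"A.sh":([369.7,240.8],[277.2,252.6],.012),"A.hand":([383.9,233.2],[281.7,268],.012),
"B.nose":([334.2,240.8],[302.5,229.5],.01),"B.sh":(None,[318,227.5],.01),"B.hand":(None,[325.7,219.6],.01),"hole":([265.7,294],[257.7,132.3],.127)}
for k,(s,d,z) in P.items():
    print(k,world("scene",s,z=z) if s else None,world("side",d,z=z))
# top of shaft from depth
for c,(u0,u1,v0,v1) in {"scene":(250,285,285,310),"side":(420//1-165,300,120,145)}.items():
    D=np.load(f"/tmp/{c}.npy"); pts=[world(c,(u,v),depth=D[v,u]) for u in range(215,330) for v in (range(270,340) if c=="scene" else range(115,190)) if D[v,u]>0]
    pts=np.array(pts); t=pts[(pts[:,2]>.125)&(abs(pts[:,0]-.57)<.08)]
    print(c,len(t),t[:,2].max(),t.mean(0),np.percentile(t[:,2],[50,90,97]))
    tz=np.percentile(t[:,2],95);tt=t[t[:,2]>tz-.005];print("top",len(tt),tt.mean(0),tt.min(0),tt.max(0))
    a=pts[(abs(pts[:,2]-.069)<.006)];print("arm",len(a),a.mean(0),a.min(0),a.max(0), a[np.argmax(a[:,0])])
    b=a[(a[:,0]>.62)]; 
    if len(b)>5:
        print("armdir",np.degrees(np.arctan2(*np.linalg.svd(b[:,:2]-b[:,:2].mean(0))[2][0][::-1])),b.mean(0))
```

```text
A.nose [ 0.523  -0.1465  0.012 ] [ 0.5222 -0.1624  0.012 ]
A.sh [ 0.5171 -0.2017  0.012 ] [ 0.5127 -0.2061  0.012 ]
A.hand [ 0.4989 -0.2458  0.012 ] [ 0.5101 -0.2532  0.012 ]
B.nose [ 0.5928 -0.1571  0.01  ] [ 0.5927 -0.1557  0.01  ]
B.sh None [ 0.6315 -0.1635  0.01  ]
B.hand None [ 0.6597 -0.1446  0.01  ]
hole [0.5732 0.1504 0.127 ] [0.5638 0.1435 0.127 ]Traceback (most recent call last):
  File "<stdin>", line 9, in <module>
  File "h.py", line 5, in world
    m=m or bot.camera_model(cam)
           ~~~~~~~~~~~~~~~~^^^^^
ValueError: time passes only in moves, steps and waits
```

Run:
```python
from h import *
np.set_printoptions(precision=4,suppress=True)
for c in ["scene","side"]:
    m=bot.camera_model(c)
    D=np.load(f"/tmp/{c}.npy"); 
    vs=range(270,345) if c=="scene" else range(115,190)
    pts=np.array([world(c,(u,v),depth=D[v,u],m=m) for u in range(200,330) for v in vs if D[v,u]>0])
    pts=pts[(pts[:,1]>.05)&(pts[:,1]<.3)]
    t=pts[(pts[:,2]>.1)&(abs(pts[:,0]-.57)<.08)]
    h=np.percentile(t[:,2],97);tt=t[t[:,2]>h-.004];print(c,"top",h,len(tt),tt.mean(0),tt.min(0),tt.max(0))
    print("box",t.min(0),t.max(0))
    b=pts[(abs(pts[:,2]-.066)<.008)&(pts[:,0]>.61)&(pts[:,0]<.75)]
    if len(b)>5: print("armdir",np.degrees(np.arctan2(*np.linalg.svd(b[:,:2]-b[:,:2].mean(0))[2][0][::-1])),b.mean(0),len(b))
    p=pts[(abs(pts[:,2]-.012)<.004)]
    r=cv2.minAreaRect(p[:,:2].astype(np.float32)*1000);print("plate",r)
```

```text
scene top 0.13320808922128352 138 [0.5704 0.16   0.1313] [0.5536 0.145  0.1293] [0.5883 0.1761 0.135 ]
box [0.5524 0.1402 0.1002] [0.5909 0.1779 0.135 ]
armdir -164.35913287466613 [0.6501 0.1827 0.0652] 516
plate ((573.484130859375, 152.93994140625), (115.18507385253906, 95.28193664550781), 17.44640350341797)
side top 0.13304969370000966 45 [0.5719 0.1559 0.1313] [0.5547 0.142  0.1291] [0.5896 0.1711 0.1353]
box [0.5532 0.1395 0.1003] [0.591  0.1781 0.1353]
armdir 15.47037980718484 [0.6514 0.1747 0.0651] 178
plate ((513.8009033203125, 165.198486328125), (227.66844177246094, 258.1833801269531), 74.40880584716797)
```

```bash
python3 -m pendant '[[0.085,0.03,-0.02,0,0],[0.085,0.03,-0.02,0,0],[0.085,0.03,-0.02,0,0],[0.085,0.03,-0.02,0,0],[0.085,0.03,-0.02,0,0],[0.085,0.03,-0.02,0,0],[0.085,0.03,-0.02,0,0],[0.085,0.03,-0.02,0,0],[0.085,0.03,-0.02,0,0],[0.085,0.03,-0.02,0,0],[0.085,0.03,-0.02,0,0],[0.085,0.03,-0.02,0,0]]'
python3 -m pendant '[[0.085,0,0,0,-6.5],[0.085,0,0,0,-6.5],[0.085,0,0,0,-6.5],[0.085,0,0,0,-6.5],[0.085,0,0,0,-6.5],[0.085,0,0,0,-6.5],[0.085,0,0,0,-6.5],[0.085,0,0,0,-6.5],[0.085,0,0,0,-6.5],[0.085,0,0,0,0],[0.085,0,0,0,0]]'
cat >> h.py <<'E'
def tool(o=None):
    o=o or bot.get_obs(); T=R.from_quat(np.roll(o["tool_rot"],-1)).as_matrix(); return np.array(o["eef_pos"]),T
def yaw(T): return np.degrees(np.arctan2(T[1,0],T[0,0]))
E
python3 - <<'E'
from h import *
np.set_printoptions(precision=4,suppress=True)
p0,T=tool(); m=bot.camera_model("wrist")
C=-np.array(m["R"]).T@np.array(m["t"]);print("cam in tool",T.T@(C-p0),"\n",T.T@np.array(m["R"]).T,p0,yaw(T))
p,d=bot.read_camera("wrist"); cv2.imwrite("pics/w1.png",p)
for n in ["handle","shoulder","nose","loop_bar"]:
    for r in bot.pinpoint(n,"wrist")[:3]: print(n,np.round(r["at"],1),round(r["score"],2),world("wrist",r["at"],z=.012,m=m),world("wrist",r["at"],depth=d[int(r["at"][1]),int(r["at"][0])],m=m))
for r in bot.trace("handle","wrist")[:3]:
    print(r["score"],r["at"],r["mask"].sum())
# handle: high points (z>.015), dark
v,u=np.nonzero(d>0)
E
```

```text
t: 2.0
eef_pos: [0.5089, -0.2444, 0.405]
tool_rot: [0.0, 0.977, 0.213, 0.0]
contact_force: [0.4, -0.0, -0.6]
gripper_width: 0.995
grasp_force: 0.0
t: 2.92
eef_pos: [0.5082, -0.2461, 0.4048]
tool_rot: [0.0, 0.75, 0.662, 0.0]
contact_force: [0.1, 0.2, -0.3]
gripper_width: 0.993
grasp_force: 0.0
cam in tool [0.0666 0.0004 0.0318] 
 [[-0.0002 -0.9649 -0.2627]
 [ 1.     -0.0003  0.0004]
 [-0.0005 -0.2627  0.9649]] [ 0.5082 -0.2461  0.4048] 82.86071714772874
handle [450.3  73.7] 0.83 [ 0.6651 -0.1517  0.012 ] [ 0.6632 -0.1521  0.0166]
shoulder [321.3 139.5] 0.95 [ 0.5126 -0.2062  0.012 ] [ 0.5126 -0.2058  0.0165]
shoulder [420.4  82.3] 0.58 [ 0.6312 -0.1569  0.012 ] [ 0.6182 -0.1595  0.0532]
nose [386.2  84.4] 0.94 [ 0.5927 -0.1545  0.012 ] [ 0.5957 -0.1535 -0.002 ]
nose [325.8  87.5] 0.76 [ 0.5248 -0.1494  0.012 ] [ 0.5248 -0.1496  0.014 ]
loop_bar [326.6 120.5] 0.87 [ 0.5214 -0.1854  0.012 ] [ 0.5206 -0.1845  0.0744]
loop_bar [415.4 276.1] 0.27 [ 0.6147 -0.3996  0.012 ] [ 0.5504 -0.2554  0.2492]
0.8 [426.8, 73.7] 1194
0.58 [322.5, 145.6] 1941
```

View pics/w1.png

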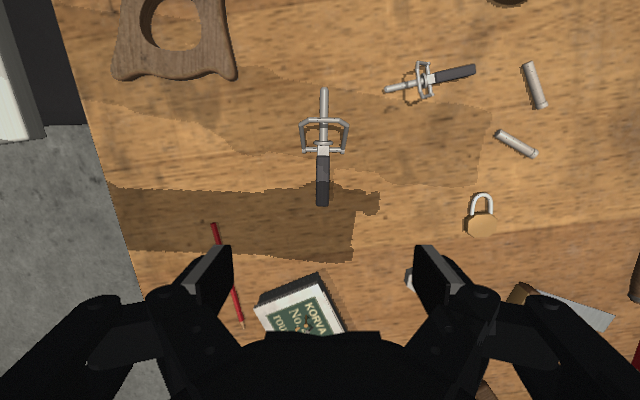

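The wrist view shows pin A with its nose at (324,88), loop at (323,130) and handle from (323,155) to (322,206). Pin B, at (430,80), is clearly shorter, so A is the larger one and fits the description.

Run:
```python
from h import *
np.set_printoptions(precision=4,suppress=True)
p0,T=tool(); m=bot.camera_model("wrist")
p,d=bot.read_camera("wrist")
g=p.max(2).astype(int)
ok=(g[150:212,295:350]<75); v,u=np.nonzero(ok); v+=150;u+=295
pts=np.array([world("wrist",(a,b),depth=d[b,a],m=m) for a,b in zip(u,v)]); pts=pts[pts[:,2]>.017]
r=cv2.minAreaRect(pts[:,:2].astype(np.float32)*1000);print(r,pts[:,2].mean(),len(pts))
h=np.array(r[0])/1000; n=world("wrist",(324.5,88),z=.012,m=m)[:2]
s=world("wrist",(321.8,139.5),z=.012,m=m)[:2]
print(n-h,np.linalg.norm(n-h),"yaw",np.degrees(np.arctan2(*(n-h)[::-1])), np.linalg.norm(n-s))
print("shift tool",T.T@(np.r_[h,0]-np.r_[p0[:2],0]))
```

```text
((510.8343505859375, -232.09112548828125), (105.20713806152344, 15.502178192138672), 82.71854400634766) 0.024075647028981288 419
[0.0123 0.0825] 0.08345142356747386 yaw 81.53228336194576 0.05738441420422236
shift tool [ 0.014   0.0008 -0.    ]
```

```bash
python3 -m pendant '[[0.085,0.037,0.001,0,0],[0.085,0.037,0.001,0,0],[0.085,0.037,0.001,0,0],[0.085,0.037,0.001,0,0],[0.085,0.037,0.001,0,0],[0.085,0.037,0.001,0,0],[0.085,0.037,0.001,0,0],[0.085,0.037,0.001,0,0],[0.085,0.037,0.001,0,0],[0.085,0.037,0.001,0,0],[0.085,0.037,0.001,0,0]]'
python3 -m pendant '[[0.085,0,0,0,-5.65],[0.085,0,0,0,-5.65],[0.085,0,0,0,-5.65],[0.085,0,0,0,-5.65],[0.085,0,0,0,0],[0.085,0,0,0,0]]'
python3 - <<'E'
from h import *
np.set_printoptions(precision=4,suppress=True)
p0,T=tool(); m=bot.camera_model("wrist")
p,d=bot.read_camera("wrist"); cv2.imwrite("pics/w2.png",p)
us,vs=np.meshgrid(np.arange(200,440,1),np.arange(40,300,1)); 
K=np.array(m["intrinsics"],float)
uv=np.stack([us.ravel(),vs.ravel()],1).astype(float)
n=cv2.undistortPoints(uv[:,None],K,np.array(m["dist_coeffs"],float))[:,0]
D=d[vs.ravel(),us.ravel()]
X=(np.c_[n,np.ones(len(n))]*D[:,None]-np.array(m["t"]))@np.array(m["R"])
X=X[(D>0)&(np.hypot(X[:,0]-.571,X[:,1]-.158)<.06)]
tops=X[(X[:,2]>.115)&(X[:,2]<.16)]
print("zs",np.percentile(tops[:,2],[5,25,50,75,95]))
for lo,hi in [(.126,.1312),(.1318,.14),(.126,.14)]:
    q=tops[(tops[:,2]>lo)&(tops[:,2]<hi)]
    r=cv2.minAreaRect(q[:,:2].astype(np.float32)*1000);print(len(q),q.mean(0),r)
print(p0,yaw(T))
E
```

```text
t: 4.18
eef_pos: [0.5683, 0.1585, 0.4048]
tool_rot: [0.0, 0.749, 0.663, 0.0]
contact_force: [0.5, -0.2, -0.2]
gripper_width: 0.997
grasp_force: 0.0
t: 4.68
eef_pos: [0.5684, 0.1566, 0.4046]
tool_rot: [-0.0, 0.606, 0.796, -0.0]
contact_force: [-0.5, 0.2, -0.2]
gripper_width: 0.997
grasp_force: 0.0
zs [0.1229 0.1275 0.1289 0.1306 0.1315]
1126 [0.5733 0.1602 0.1289] ((573.7135009765625, 159.59519958496094), (31.81880760192871, 28.114877700805664), 14.608651161193848)
21 [0.5745 0.1595 0.1321] ((573.958251953125, 160.60292053222656), (17.07280921936035, 13.696435928344727), 24.914203643798828)
1248 [0.5733 0.1602 0.1292] ((573.7135009765625, 159.59519958496094), (31.81880760192871, 28.114877700805664), 14.608651161193848)
[0.5684 0.1566 0.4046] 105.46697129771971
```

View pics/w2.png

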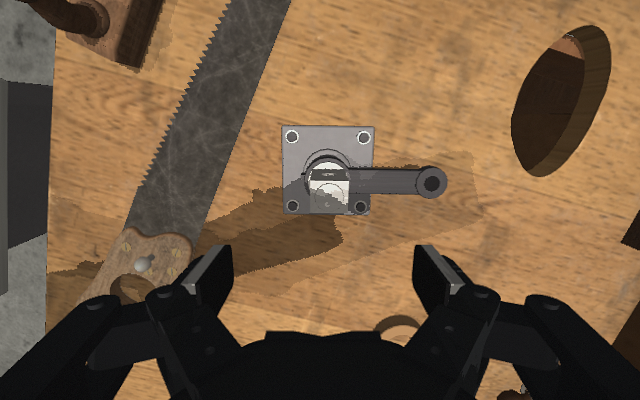

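```bash
python3 -m pendant '[[0,0.002,0.006,0.02,0],[0,0,0,0.03,0],[0,0,0,0.03,0],[0,0,0,0.01,0],[0,0,0,0,0],[0,0,0,0,0],[0,0,0,0,0],[0,0,0,0,0]]' 20
python3 -m pendant '[[0,0,0,0.002,0],[0,0,0,0.002,0],[0,0,0,0,0]]'
python3 -m pendant '[[0,0,0,0.001,0],[0,0,0,0.001,0],[0,0,0,0,0]]'
python3 -m pendant '[[0,0,0,0.001,0],[0,0,0,0,0]]'
```

```text
t: 5.4
eef_pos: [0.5743, 0.1607, 0.3167]
tool_rot: [0.001, 0.604, 0.797, 0.001]
contact_force: [-0.1, 0.1, -0.2]
gripper_width: -0.001
grasp_force: 0.0
t: 5.65
eef_pos: [0.5736, 0.1602, 0.3109]
tool_rot: [0.0, 0.604, 0.797, 0.0]
contact_force: [-0.5, 0.3, -0.1]
gripper_width: 0.0
grasp_force: 0.0
t: 5.9
eef_pos: [0.5735, 0.1602, 0.3085]
tool_rot: [-0.0, 0.604, 0.797, -0.0]
contact_force: [-0.7, 0.4, -0.2]
gripper_width: 0.002
grasp_force: 0.0
t: 6.07
eef_pos: [0.5735, 0.1603, 0.3075]
tool_rot: [-0.0, 0.604, 0.797, -0.0]
contact_force: [1.1, 0.4, 0.8]
gripper_width: -0.001
grasp_force: 0.0
```

```bash
python3 -m pendant '[[0,0,0,0.001,0],[0,0,0,0.001,0],[0,0,0,0,0]]'
python3 -m pendant '[[0,0,0,0.001,0],[0,0,0,0,0]]'
python3 -m pendant '[[0,0,0,0.001,0],[0,0,0,0,0]]'
```

```text
t: 6.32
eef_pos: [0.5735, 0.1602, 0.3055]
tool_rot: [-0.0, 0.604, 0.797, -0.0]
contact_force: [-0.1, 0.3, -0.1]
gripper_width: 0.001
grasp_force: 0.0
t: 6.48
eef_pos: [0.5736, 0.1603, 0.3053]
tool_rot: [0.0, 0.604, 0.797, -0.0]
contact_force: [-2.0, -0.6, 5.6]
gripper_width: 0.003
grasp_force: 2.5
t: 6.65
eef_pos: [0.5736, 0.1604, 0.3052]
tool_rot: [0.0, 0.604, 0.797, -0.0]
contact_force: [-4.6, -2.2, 12.2]
gripper_width: 0.001
grasp_force: 6.2
```

```bash
python3 -m pendant '[[0.044,0,0,-0.03,0],[0.044,0,0,0,0],[0.044,0,0,0,0],[0.044,0,0,0,0],[0.044,0,0,0.02,0],[0.044,0,0,0.02,0],[0.044,0,0,0.02,0],[0.044,0,0,0,0]]' 20
python3 -m pendant '[[0.044,0,0.003,0,0],[0.044,0,0.001,0,0],[0.044,0,0,0,0]]'
python3 -m pendant '[[0.044,0,0.001,0,0],[0.044,0,0,0,0]]'
python3 -m pendant '[[0.044,0,0.001,0,0],[0.044,0,0,0,0]]'
```

```text
t: 7.32
eef_pos: [0.5718, 0.1592, 0.2691]
tool_rot: [-0.002, 0.604, 0.797, -0.003]
contact_force: [-0.0, 0.4, -0.5]
gripper_width: 0.514
grasp_force: 0.0
t: 7.57
eef_pos: [0.5781, 0.1617, 0.2748]
tool_rot: [0.0, 0.604, 0.797, 0.001]
contact_force: [-0.2, -0.1, 0.2]
gripper_width: 0.518
grasp_force: 0.0
t: 7.73
eef_pos: [0.5784, 0.1618, 0.2745]
tool_rot: [0.0, 0.604, 0.797, 0.0]
contact_force: [-2.1, -0.5, 1.3]
gripper_width: 0.515
grasp_force: 0.8
t: 7.9
eef_pos: [0.5788, 0.1619, 0.274]
tool_rot: [-0.0, 0.604, 0.797, -0.001]
contact_force: [-4.1, 0.1, 3.8]
gripper_width: 0.515
grasp_force: 2.3
```

```bash
python3 -m pendant '[[0.044,0,-0.005,0,0],[0.044,0,-0.004,0,0],[0.044,0,0,0,0],[0.044,0,0,0,0]]'
python3 -m pendant '[[0.044,0,-0.002,0,0],[0.044,0,0,0,0]]'
python3 -m pendant '[[0.044,0,-0.001,0,0],[0.044,0,0,0,0]]'
python3 -m pendant '[[0.044,0,-0.001,0,0],[0.044,0,0,0,0]]'
```

```text
t: 8.23
eef_pos: [0.5707, 0.1594, 0.2739]
tool_rot: [0.0, 0.604, 0.797, 0.0]
contact_force: [1.2, 0.1, 0.1]
gripper_width: 0.515
grasp_force: 0.0
t: 8.4
eef_pos: [0.5687, 0.1589, 0.2737]
tool_rot: [0.0, 0.604, 0.797, 0.0]
contact_force: [0.0, 0.2, -0.2]
gripper_width: 0.513
grasp_force: 0.0
t: 8.57
eef_pos: [0.5677, 0.1587, 0.2737]
tool_rot: [0.0, 0.604, 0.797, 0.0]
contact_force: [-0.1, -0.4, 0.1]
gripper_width: 0.515
grasp_force: 0.0
t: 8.73
eef_pos: [0.5671, 0.1585, 0.2738]
tool_rot: [0.0, 0.604, 0.797, 0.001]
contact_force: [2.0, -0.0, -0.9]
gripper_width: 0.518
grasp_force: 1.0
```

```bash
python3 -m pendant '[[0.05,0,0.006,-0.02,0],[0.085,0,0,-0.04,0],[0.085,0,0,-0.035,0],[0.085,0,0,-0.035,0]]'
python3 -m pendant '[[0.085,-0.0325,-0.0145,0,0],[0.085,-0.0325,-0.0145,0,0],[0.085,-0.0325,-0.0145,0,0],[0.085,-0.0325,-0.0145,0,0],[0.085,-0.0325,-0.0145,0,0],[0.085,-0.0325,-0.0145,0,0],[0.085,-0.0325,-0.0145,0,0],[0.085,-0.0325,-0.0145,0,0],[0.085,-0.0325,-0.0145,0,0],[0.085,-0.0325,-0.0145,0,0],[0.085,-0.0325,-0.0145,0,0],[0.085,-0.0325,-0.0145,0,0]]'
python3 -m pendant '[[0.085,0,0,0.03,5.7],[0.085,0,0,0.03,5.7],[0.085,0,0,0.03,5.7],[0.085,0,0,0,5.7],[0.085,0,0,0,0],[0.085,0,0,0,0]]'
```

```text
t: 9.07
eef_pos: [0.5723, 0.1601, 0.4051]
tool_rot: [-0.0, 0.604, 0.797, -0.0]
contact_force: [1.3, 0.2, -0.8]
gripper_width: 0.972
grasp_force: 0.0
t: 10.07
eef_pos: [0.5097, -0.264, 0.4038]
tool_rot: [-0.0, 0.604, 0.797, -0.0]
contact_force: [0.5, -0.2, 0.6]
gripper_width: 0.997
grasp_force: 0.0
t: 10.57
eef_pos: [0.5107, -0.2623, 0.3139]
tool_rot: [0.0, 0.749, 0.663, 0.0]
contact_force: [0.8, -1.0, 0.1]
gripper_width: 0.995
grasp_force: 0.0
```

Run:
```python
from h import *
np.set_printoptions(precision=4,suppress=True)
p0,T=tool(); m=bot.camera_model("wrist")
p,d=bot.read_camera("wrist"); 
for n in ["handle","shoulder","nose"]:
    for r in bot.pinpoint(n,"wrist")[:2]: print(n,np.round(r["at"],1),round(r["score"],2),T.T@(world("wrist",r["at"],z=.012,m=m)-p0))
cv2.imwrite("pics/w3.png",p)
o=[]
for r in bot.trace("handle","wrist")[:3]: print(r["score"],r["at"],r["mask"].sum())
g=p.max(2).astype(int)
for v in range(150,300,10):
    x=np.nonzero(g[v,280:370]<70)[0]
    if len(x)>3:
        o.append([v,280+x.min(),280+x.max()])
print(o)
```

```text
handle [315.6 184.6] 0.65 [ 0.0062 -0.0057  0.3019]
shoulder [451.7  49.4] 0.95 [0.1202 0.107  0.3019]
shoulder [318.9 129. ] 0.92 [ 0.0558 -0.0025  0.3019]
nose [403.9  57.9] 0.83 [0.1134 0.0679 0.3019]
nose [322.6  54.2] 0.81 [0.1161 0.0007 0.3019]
0.94 [318.9, 131.4] 3847
0.84 [462.7, 42.7] 2299
0.31 [320.6, 101.2] 1150
[[170, np.int64(309), np.int64(326)], [180, np.int64(309), np.int64(326)], [190, np.int64(308), np.int64(326)], [200, np.int64(309), np.int64(326)], [210, np.int64(308), np.int64(325)]]
```

View pics/w3.png

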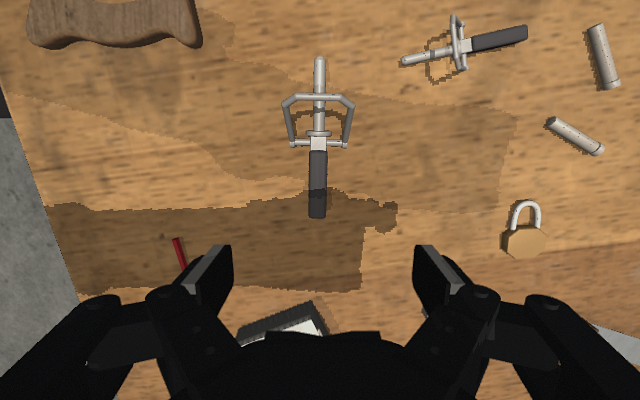

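The close view shows the pin lying straight: nose (320,57), loop bar (320,97), and handle from (317,150) to (317,217). It sits about 3.5 mm to the tool's -y side and is turned about 1°.

```bash
python3 -m pendant '[[0.085,0.004,-0.0035,0.03,1.2],[0.085,0,0,0.03,0],[0.085,0,0,0.03,0],[0.085,0,0,0.025,0],[0.085,0,0,0.015,0],[0.085,0,0,0.006,0],[0.085,0,0,0,0],[0.085,0,0,0,0]]'
python3 -m pendant '[[0.03,0,0,0,0],[0.03,0,0,0,0],[0.03,0,0,0,0],[0.03,0,0,0,0]]' 40
```

```text
t: 11.48
eef_pos: [0.5079, -0.2583, 0.1785]
tool_rot: [0.0, 0.757, 0.654, 0.0]
contact_force: [0.2, -0.2, 0.1]
gripper_width: 0.992
grasp_force: 0.0
t: 11.82
eef_pos: [0.5077, -0.2582, 0.1785]
tool_rot: [0.001, 0.757, 0.654, 0.0]
contact_force: [0.8, -0.4, 0.0]
gripper_width: 0.447
grasp_force: 0.0
```

```bash
python3 -m pendant '[[0.02,0,0,0.003,0],[0.02,0,0,0,0],[0.012,0,0,0,0],[0.008,0,0,0,0],[0.008,0,0,0,0],[0.008,0,0,0,0],[0.008,0,0,0,0]]' 40
python3 -m pendant '[[0.005,0,0,0,0],[0.005,0,0,0,0],[0.005,0,0,0,0]]' 100
```

```text
t: 12.4
eef_pos: [0.5074, -0.2581, 0.1747]
tool_rot: [-0.0, 0.757, 0.654, -0.0]
contact_force: [-0.2, 0.0, -0.8]
gripper_width: 0.178
grasp_force: 39.3
t: 12.65
eef_pos: [0.5076, -0.2581, 0.1748]
tool_rot: [0.0, 0.757, 0.654, 0.0]
contact_force: [0.5, -0.2, 1.2]
gripper_width: 0.166
grasp_force: 97.7
```

```bash
python3 -m pendant '[[0.005,0,0,-0.005,0],[0.005,0,0,-0.015,0],[0.005,0,0,-0.03,0],[0.005,0,0,-0.03,0],[0.005,0,0,-0.03,0],[0.005,0,0,-0.03,0],[0.005,0,0,-0.01,0],[0.005,0,0,0,0]]' 110
python3 - <<'E'
from h import *
np.set_printoptions(precision=4,suppress=True)
p0,T=tool(); m=bot.camera_model("wrist"); print(bot.get_obs()["torque"])
p,d=bot.read_camera("wrist"); cv2.imwrite("pics/w4.png",p)
for n in ["handle","shoulder","nose","loop_bar"]:
    for r in bot.pinpoint(n,"wrist")[:2]:
        X=world("wrist",r["at"],depth=d[int(r["at"][1]),int(r["at"][0])],m=m); print(n,np.round(r["at"],1),round(r["score"],2),T.T@(X-p0),T.T@(world("wrist",r["at"],z=p0[2]-.1628,m=m)-p0))
E
```

```text
t: 13.32
eef_pos: [0.5082, -0.2583, 0.3275]
tool_rot: [0.002, 0.757, 0.654, 0.001]
contact_force: [0.4, -1.1, -2.3]
gripper_width: 0.162
grasp_force: 107.6
[-0.0545 -0.0181 -0.0435]
handle [484.9  41.2] 0.9 [0.1289 0.1385 0.3114] [0.0958 0.0652 0.163 ]
handle [322.3 252.9] 0.71 [0.0096 0.0004 0.1517] [0.0043 0.0004 0.1628]
shoulder [322.6 153.6] 0.6 [0.0515 0.0005 0.1591] [0.051  0.0005 0.1627]
nose [397.7  62.7] 0.87 [0.1123 0.0666 0.3178] [0.0875 0.0307 0.1628]
loop_bar [320.4  78. ] 0.89 [ 0.0746 -0.      0.1009] [ 0.0817 -0.0004  0.1627]
loop_bar [444.8  47.3] 0.88 [0.1162 0.0908 0.2743] [0.0934 0.0492 0.1629]
```

View pics/w4.png

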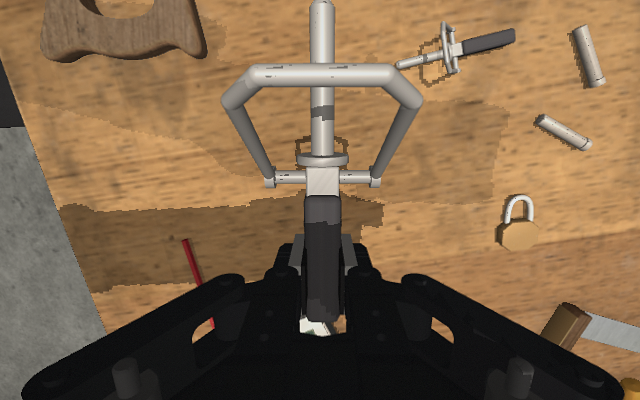

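The pin is held straight: shoulder (322,158), nose (321,2), loop raised at (320,75). Next I check its pitch from the depth.

```bash
python3 - <<'E'
from h import *
np.set_printoptions(precision=4,suppress=True)
p0,T=tool(); m=bot.camera_model("wrist")
p,d=bot.read_camera("wrist")
for v in (4,8,15,25,40,50,95,105,120,135,145,200,220,240,260,280):
    c=[]
    for u in range(305,340):
        if d[v,u]>0:
            X=T.T@(world("wrist",(u,v),depth=d[v,u],m=m)-p0)
            if X[2]<.2: c.append(X)
    if c:
        c=np.array(c); print(v,len(c),c[:,0].mean(),c[:,1].mean(),c[:,2].min(),np.median(c[:,2]))
E
python3 -m pendant '[[0.005,0.02,0.004,0,0],[0.005,0.037,0.008,0,0],[0.005,0.037,0.008,0,0],[0.005,0.037,0.008,0,0],[0.005,0.037,0.008,0,0],[0.005,0.037,0.008,0,0],[0.005,0.037,0.008,0,0],[0.005,0.037,0.008,0,0],[0.005,0.015,0.002,0,0],[0.005,0,0,0,0]]'
python3 -m pendant '[[0.005,0,0,0,-6],[0.005,0,0,0,-6],[0.005,0,0,0,-6],[0.005,0,0,0,-6],[0.005,0,0,0,0],[0.005,0,0,0,0]]'
python3 - <<'E'
from h import *
p,T=tool(); print(p,yaw(T)); g=np.array([.6106,.0242,.2641]); print(T.T@(g-p))
E
```

```text
4 22 0.10751826558686109 0.00011810684642059138 0.15761511925461796 0.1592745162175019
8 26 0.10632566637915045 0.00011385638596106148 0.15802225500562556 0.1598468583269308
15 26 0.10384983783264001 0.0001113784883230715 0.15853526614549907 0.15934949119125108
25 25 0.10043112328045367 0.00030675140664975165 0.15849624126460085 0.1595567595736531
40 25 0.09518969924254052 0.0003031463587509799 0.1580845688668502 0.16029620437015607
50 25 0.09157358275585505 0.0002988502259891373 0.1576246563189581 0.15955262918688445
95 25 0.07490541443809243 0.00029497621966436934 0.1585864250902395 0.15978861616771997
105 22 0.07102162917830096 0.00010891738063517549 0.15751811984169992 0.15951256088689747
120 23 0.06511642837207464 0.0002875331703316826 0.15792520795795273 0.15973195200861065
135 23 0.059070076542225056 0.0002796456984066467 0.15739317974559044 0.16005198163980056
145 23 0.05493463754091682 0.0002804586443545688 0.15862000149049507 0.159687803268974
200 34 0.033097984973162124 0.00010170440483015444 0.15074153314902625 0.1525633011900744
220 35 0.02457998550308384 0.00027453913376356324 0.15065324982377576 0.15188581077884328
240 35 0.015432526968337844 0.00026364055642271166 0.15106690325341685 0.15208760759205195
260 35 0.006290310804297528 0.0002846925938562843 0.1417274795320246 0.15212543192403222
280 35 -0.003203838239617997 0.0002791614654557078 0.1393575198969164 0.15192573925695005
t: 14.45
eef_pos: [0.6117, 0.0299, 0.3237]
tool_rot: [-0.002, 0.754, 0.657, 0.001]
contact_force: [-0.4, -0.6, -1.7]
gripper_width: 0.163
grasp_force: 107.6
t: 14.95
eef_pos: [0.6111, 0.0226, 0.3237]
tool_rot: [-0.001, 0.606, 0.796, -0.001]
contact_force: [-0.2, -0.4, -2.8]
gripper_width: 0.159
grasp_force: 107.5
[0.61106958 0.02261088 0.32373326] 105.41724456358679
[1.64667689e-03 7.53855600e-05 5.96335000e-02]
```

```bash
python3 -m pendant '[[0.005,0,0,0.025,0],[0.005,0,0,0.025,0],[0.005,0,0,0.0095,0],[0.005,0.005,0,0,0],[0.005,0,0,0,0],[0.005,0,0,0,0]]'
python3 - <<'E'
from h import *
np.set_printoptions(precision=5,suppress=True)
p,T=tool(); print(p,yaw(T)); g=np.array([.6106,.0242,.2641]); print("rem tool",T.T@(g-p))
im,d=bot.read_camera("wrist"); 
ims,_=bot.read_camera("side"); c=cv2.resize(ims[95:215,200:360],None,fx=2.5,fy=2.5,interpolation=2)
o=np.zeros((560,800,3),np.uint8); o[:250,:400]=cv2.resize(im,(400,250)); o[:300,400:]=c
s,_=bot.read_camera("scene"); o[300:560,:400]=cv2.resize(s[240:344,200:360],(400,260),interpolation=2)
cv2.imwrite("pics/w5.png",o)
E
```

```text
t: 15.45
eef_pos: [0.6105, 0.0295, 0.2665]
tool_rot: [0.001, 0.604, 0.797, 0.001]
contact_force: [-0.5, 0.6, -2.0]
gripper_width: 0.162
grasp_force: 107.7
[0.61049 0.02947 0.26646] 105.67448316577247
rem tool [-0.0051  -0.00132  0.00236]
```

View pics/w5.png

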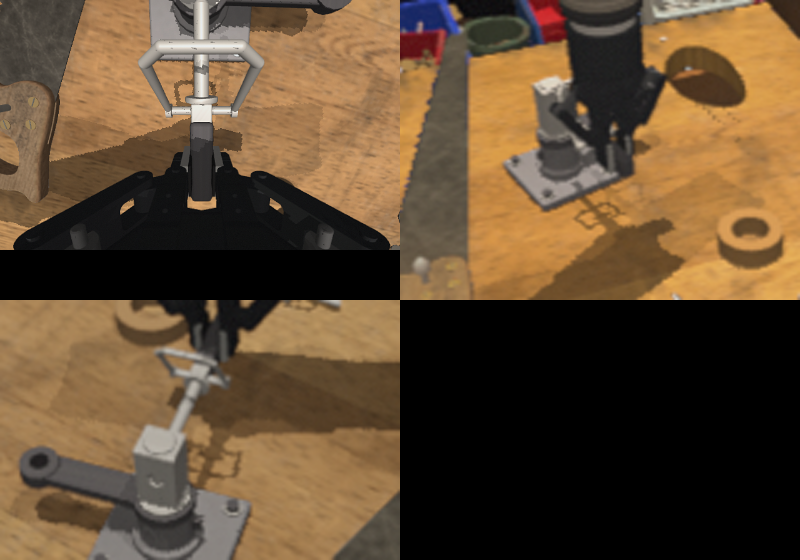

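The pin is lined up behind the shaft, nose just short of the face. In the scene crop the exit hole shows about halfway down the shaft. I let the arm settle and correct.

```bash
cat > rem.py <<'E'
from h import *
np.set_printoptions(precision=2,suppress=True)
o=bot.get_obs();p,T=tool(o); g=np.array([.6106,.0242,.2641]); r=T.T@(g-p)*1000
print("x adv %.1f  still y %.2f z %.2f  yaw %.2f"%(-r[0],r[1]-.2,r[2],yaw(T)),"F tool",T.T@o["contact_force"],"M",T.T@o["torque"])
E
python3 -m pendant '[[0.005,0,0,0,0],[0.005,0,0,0,0],[0.005,0,0,0,0]]'; python3 rem.py
```

```text
t: 15.85
eef_pos: [0.6101, 0.0285, 0.2656]
tool_rot: [0.0, 0.604, 0.797, 0.0]
contact_force: [-0.5, -0.0, -2.2]
gripper_width: 0.161
grasp_force: 107.7
x adv 4.3  still y -0.91 z 1.46  yaw 105.65 F tool [ 0.11 -0.44  2.23] M [ 0.03 -0.02  0.05]
```

```bash
python3 -m pendant '[[0.005,0,-0.0008,0.0015,0],[0.005,0.003,0,0,0],[0.005,0.003,0,0,0],[0.005,0,0,0,0],[0.005,0,0,0,0]]'; python3 rem.py
python3 -m pendant '[[0.005,0.002,0,0,0],[0.005,0,0,0,0]]'; python3 rem.py
```

```text
t: 16.27
eef_pos: [0.6075, 0.0347, 0.2637]
tool_rot: [-0.0, 0.604, 0.797, 0.0]
contact_force: [0.3, 0.0, -2.0]
gripper_width: 0.159
grasp_force: 107.7
x adv 11.0  still y -0.11 z -0.38  yaw 105.71 F tool [-0.08  0.32  2.03] M [-0.01 -0.05 -0.02]
t: 16.43
eef_pos: [0.607, 0.0365, 0.2637]
tool_rot: [-0.0, 0.604, 0.797, 0.0]
contact_force: [0.5, -0.6, -1.9]
gripper_width: 0.165
grasp_force: 107.7
x adv 12.8  still y -0.09 z -0.37  yaw 105.69 F tool [-0.69  0.33  1.85] M [-0.03  0.02 -0.02]
```

```bash
python3 -m pendant '[[0.005,0.002,0,0,0],[0.005,0,0,0,0]]'; python3 rem.py
```

```text
t: 16.6
eef_pos: [0.6065, 0.0385, 0.2637]
tool_rot: [-0.0, 0.604, 0.797, 0.0]
contact_force: [1.2, 0.3, -1.0]
gripper_width: 0.16
grasp_force: 107.7
x adv 14.9  still y -0.09 z -0.38  yaw 105.69 F tool [-0.04  1.25  1.02] M [0.01 0.05 0.01]
```

```bash
python3 -m pendant '[[0.005,0.0015,0,-0.0003,0],[0.005,0,0,0,0]]'; python3 rem.py
python3 -m pendant '[[0.005,0.0015,0,0,0],[0.005,0,0,0,0]]'; python3 rem.py
```

```text
t: 16.77
eef_pos: [0.6061, 0.0398, 0.2641]
tool_rot: [-0.0, 0.604, 0.797, 0.0]
contact_force: [0.2, -0.4, -1.0]
gripper_width: 0.165
grasp_force: 107.7
x adv 16.3  still y -0.08 z -0.02  yaw 105.68 F tool [-0.4   0.06  1.02] M [-0.01 -0.05  0.04]
t: 16.93
eef_pos: [0.6057, 0.0412, 0.264]
tool_rot: [-0.0, 0.604, 0.797, 0.0]
contact_force: [0.0, -0.2, -2.7]
gripper_width: 0.16
grasp_force: 107.7
x adv 17.7  still y -0.06 z -0.06  yaw 105.68 F tool [-0.16 -0.04  2.68] M [ 0.04 -0.07 -0.03]
```

```bash
for i in 1 2; do :; done; python3 -m pendant '[[0.005,0.002,0,0,0],[0.005,0,0,0,0]]'; python3 rem.py
python3 -m pendant '[[0.005,0.002,0,0,0],[0.005,0,0,0,0]]'; python3 rem.py
```

```text
t: 17.1
eef_pos: [0.6051, 0.0433, 0.264]
tool_rot: [-0.0, 0.604, 0.797, 0.0]
contact_force: [-0.9, 0.5, -3.2]
gripper_width: 0.158
grasp_force: 108.2
x adv 19.9  still y -0.06 z -0.09  yaw 105.69 F tool [ 0.74 -0.73  3.2 ] M [-0.01 -0.01  0.  ]
t: 17.27
eef_pos: [0.6045, 0.0453, 0.264]
tool_rot: [-0.0, 0.604, 0.797, 0.0]
contact_force: [-0.1, -0.3, -1.8]
gripper_width: 0.159
grasp_force: 108.3
x adv 21.9  still y -0.06 z -0.10  yaw 105.69 F tool [-0.27 -0.2   1.82] M [-0.01 -0.05  0.03]
```

```bash
python3 -m pendant '[[0.005,0.002,0,0,0],[0.005,0.002,0,0,0],[0.005,0.002,0,0,0],[0.005,0,0,0,0]]'; python3 rem.py
python3 -m pendant '[[0.005,0.002,0,0,0],[0.005,0.002,0,0,0],[0.005,0,0,0,0]]'; python3 rem.py
```

```text
t: 17.6
eef_pos: [0.6029, 0.0513, 0.2641]
tool_rot: [-0.0, 0.604, 0.797, 0.0]
contact_force: [0.2, -0.5, -2.1]
gripper_width: 0.159
grasp_force: 108.3
x adv 28.2  still y -0.11 z -0.06  yaw 105.71 F tool [-0.53  0.01  2.12] M [ 0.02 -0.06 -0.  ]
t: 17.85
eef_pos: [0.6019, 0.055, 0.264]
tool_rot: [-0.0, 0.604, 0.797, 0.0]
contact_force: [0.3, 0.4, -2.2]
gripper_width: 0.165
grasp_force: 108.3
x adv 32.0  still y -0.11 z -0.09  yaw 105.70 F tool [0.34 0.39 2.15] M [-0.02 -0.03  0.01]
```

```bash
python3 -m pendant '[[0.005,0.003,0,0,0],[0.005,0.003,0,0,0],[0.005,0.003,0,0,0],[0.005,0,0,0,0]]'; python3 rem.py
python3 -m pendant '[[0.005,0.003,0,0,0],[0.005,0.003,0,0,0],[0.005,0.003,0,0,0],[0.005,0,0,0,0]]'; python3 rem.py
```

```text
t: 18.18
eef_pos: [0.5994, 0.0641, 0.2641]
tool_rot: [-0.0, 0.604, 0.797, 0.0]
contact_force: [0.4, 1.9, -2.3]
gripper_width: 0.16
grasp_force: 108.2
x adv 41.4  still y -0.24 z 0.00  yaw 105.72 F tool [1.71 0.94 2.29] M [-0.09  0.06  0.07]
t: 18.52
eef_pos: [0.597, 0.0726, 0.2641]
tool_rot: [-0.0, 0.604, 0.797, 0.0]
contact_force: [0.3, 0.9, -2.9]
gripper_width: 0.165
grasp_force: 108.2
x adv 50.3  still y -0.21 z -0.03  yaw 105.71 F tool [0.77 0.56 2.9 ] M [-0.21  0.08  0.06]
```

```bash
python3 -m pendant '[[0.005,0.003,-0.0001,0,0],[0.005,0.003,0,0,0],[0.005,0.003,0,0,0],[0.005,0.003,0,0,0],[0.005,0,0,0,0]]'; python3 rem.py
python3 -m pendant '[[0.005,0.003,0,0,0],[0.005,0.003,0,0,0],[0.005,0.002,0,0,0],[0.005,0,0,0,0]]'; python3 rem.py
```

```text
t: 18.93
eef_pos: [0.5936, 0.0842, 0.2641]
tool_rot: [-0.0, 0.604, 0.797, 0.0]
contact_force: [1.2, 1.4, -2.3]
gripper_width: 0.161
grasp_force: 108.2
x adv 62.4  still y -0.13 z -0.02  yaw 105.72 F tool [1.03 1.56 2.29] M [-0.36  0.09  0.17]
t: 19.27
eef_pos: [0.5915, 0.0917, 0.2641]
tool_rot: [-0.0, 0.604, 0.797, 0.0]
contact_force: [2.2, 1.3, -2.4]
gripper_width: 0.16
grasp_force: 108.2
x adv 70.1  still y -0.09 z -0.05  yaw 105.70 F tool [0.63 2.44 2.44] M [-0.42  0.04  0.19]
```

```bash
python3 -m pendant '[[0.005,0.002,0,0,0],[0.005,0.002,0,0,0],[0.005,0,0,0,0]]'; python3 rem.py
python3 -m pendant '[[0.005,0.001,0,0,0],[0.005,0,0,0,0]]'; python3 rem.py
python3 -m pendant '[[0.005,0.001,0,0,0],[0.005,0,0,0,0]]'; python3 rem.py
```

```text
t: 19.52
eef_pos: [0.5905, 0.0952, 0.2641]
tool_rot: [0.0, 0.604, 0.797, 0.0]
contact_force: [1.5, 0.2, -3.6]
gripper_width: 0.162
grasp_force: 108.2
x adv 73.8  still y -0.02 z -0.05  yaw 105.68 F tool [-0.25  1.49  3.6 ] M [-0.42 -0.12  0.17]
t: 19.68
eef_pos: [0.5903, 0.0959, 0.264]
tool_rot: [0.0, 0.604, 0.797, 0.0]
contact_force: [2.3, -0.1, -3.0]
gripper_width: 0.162
grasp_force: 108.2
x adv 74.5  still y -0.00 z -0.07  yaw 105.67 F tool [-0.75  2.15  3.02] M [-0.43 -0.2   0.18]
t: 19.85
eef_pos: [0.59, 0.0968, 0.264]
tool_rot: [0.0, 0.604, 0.797, 0.0]
contact_force: [2.2, -0.3, -2.7]
gripper_width: 0.165
grasp_force: 108.2
x adv 75.4  still y 0.01 z -0.06  yaw 105.66 F tool [-0.9   2.    2.74] M [-0.47 -0.32  0.13]
```

```bash
python3 -m pendant '[[0.005,0.001,0,0,0],[0.005,0,0,0,0]]'; python3 rem.py
python3 -m pendant '[[0.005,0.001,0,0,0],[0.005,0,0,0,0]]'; python3 rem.py
```

```text
t: 20.02
eef_pos: [0.5899, 0.097, 0.264]
tool_rot: [0.0, 0.604, 0.797, -0.0]
contact_force: [2.0, -3.5, -2.5]
gripper_width: 0.163
grasp_force: 108.2
x adv 75.7  still y 0.11 z -0.00  yaw 105.62 F tool [-3.91  0.94  2.53] M [-0.48 -0.88  0.14]
t: 20.18
eef_pos: [0.5898, 0.0972, 0.2641]
tool_rot: [0.001, 0.605, 0.796, -0.001]
contact_force: [3.3, -6.0, -1.9]
gripper_width: 0.163
grasp_force: 108.3
x adv 75.9  still y 0.19 z 0.11  yaw 105.58 F tool [-6.69  1.6   1.96] M [-0.41 -1.3   0.14]
```

```bash
python3 -m pendant '[[0.005,0.001,0,0,0],[0.005,0,0,0,0]]'; python3 rem.py
```

```text
t: 20.35
eef_pos: [0.5898, 0.0974, 0.2641]
tool_rot: [0.001, 0.605, 0.796, -0.001]
contact_force: [4.3, -8.3, -1.0]
gripper_width: 0.161
grasp_force: 108.4
x adv 76.1  still y 0.25 z 0.24  yaw 105.54 F tool [-9.13  1.94  1.  ] M [-0.34 -1.69  0.19]
```

```bash
python3 -m pendant '[[0.005,-0.0015,0,0,0],[0.024,0,0,0,0],[0.024,0,0,0,0],[0.03,0,0,0,0],[0.04,0,0,0,0],[0.04,0,0,0,0]]' 20; python3 rem.py
python3 - <<'E'
from h import *
np.set_printoptions(precision=4,suppress=True)
p0,T=tool(); m=bot.camera_model("wrist")
p,d=bot.read_camera("wrist")
for n in ["handle","shoulder","nose","loop_bar"]:
    for r in bot.pinpoint(n,"wrist")[:2]:
        X=world("wrist",r["at"],depth=d[int(r["at"][1]),int(r["at"][0])],m=m); print(n,np.round(r["at"],1),round(r["score"],2),T.T@(X-p0),X)
s,_=bot.read_camera("scene"); q,_=bot.read_camera("side")
o=np.zeros((560,800,3),np.uint8); o[:250,:400]=cv2.resize(p,(400,250)); o[:300,400:]=cv2.resize(q[95:215,200:360],None,fx=2.5,fy=2.5,interpolation=2)
o[260:560,:400]=cv2.resize(s[240:360,200:360],(400,300),interpolation=2)
cv2.imwrite("pics/w6.png",o)
E
```

```text
t: 20.85
eef_pos: [0.5893, 0.0989, 0.2641]
tool_rot: [-0.0, 0.604, 0.797, 0.0]
contact_force: [-0.2, 0.2, 0.6]
gripper_width: 0.468
grasp_force: 0.0
x adv 77.6  still y 0.04 z -0.05  yaw 105.72 F tool [ 0.2  -0.15 -0.63] M [ 0.05 -0.04 -0.02]
handle [320.6 253.6] 0.88 [ 0.0068 -0.0003  0.1564] [0.5871 0.1054 0.1077]
shoulder [321.7 157.5] 0.76 [0.0531 0.0002 0.1327] [0.5751 0.1501 0.1314]
nose [326.6   5.8] 0.77 [0.1058 0.002  0.1568] [0.5626 0.2014 0.1074]
loop_bar [328.2 111. ] 0.58 [0.0675 0.0017 0.1016] [0.5727 0.1644 0.1625]
```

View pics/w6.png

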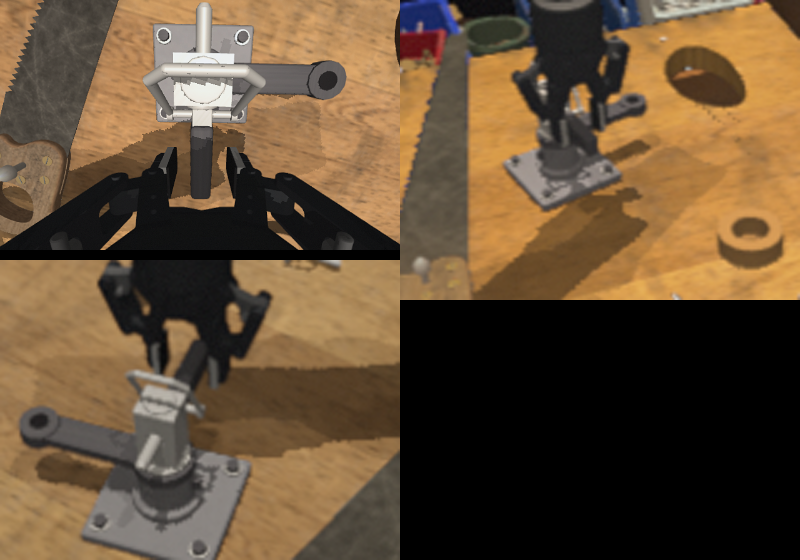

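The pin is through: in the wrist view the nose shows past the shaft at (204,15), and the loop stands open over the shaft at (205,70). Nothing grips it now. I go up, shut the fingers and move over the loop bar.

```bash
python3 -m pendant '[[0.06,0,0,0,0],[0.06,0,0,0,0],[0.06,0,0,-0.02,0],[0.06,0,0,-0.04,0],[0.06,0,0,-0.04,0],[0,0,0,0,0],[0,0,0,0,0],[0,0,0,0,0]]' 40
python3 - <<'E'
from h import *
np.set_printoptions(precision=4,suppress=True)
p0,T=tool(); m=bot.camera_model("wrist"); print(p0)
p,d=bot.read_camera("wrist"); cv2.imwrite("pics/w7.png",p)
for n in ["handle","shoulder","nose","loop_bar"]:
    for r in bot.pinpoint(n,"wrist")[:1]:
        X=world("wrist",r["at"],depth=d[int(r["at"][1]),int(r["at"][0])],m=m); print(n,np.round(r["at"],1),round(r["score"],2),T.T@(X-p0),X)
v,u=np.mgrid[60:330,150:490]; uv=np.stack([u.ravel(),v.ravel()],1).astype(float)
n=cv2.undistortPoints(uv[:,None],np.array(m["intrinsics"],float),np.array(m["dist_coeffs"],float))[:,0]
D=d[v.ravel(),u.ravel()]
X=(np.c_[n,np.ones(len(n))]*D[:,None]-np.array(m["t"]))@np.array(m["R"]); k=(D>0)&(X[:,2]>.145)&(X[:,2]<.18)
c=np.array([.5728,.16,0]); Y=(X[k]-c)@T
Y=Y[np.hypot(Y[:,0],Y[:,1])<.04]
for a,b in [(-.02,-.012),(-.012,-.004),(-.004,.004),(.004,.012),(.012,.02)]:
    q=Y[(Y[:,1]>a)&(Y[:,1]<b)]; q=q[q[:,2]<q[:,2].min()+.004]; print(a,len(q),q.mean(0), q[:,2].min())
E
```

```text
t: 21.87
eef_pos: [0.5893, 0.098, 0.3638]
tool_rot: [0.0, 0.604, 0.797, -0.0]
contact_force: [-0.8, 0.1, -1.0]
gripper_width: 0.281
grasp_force: 0.0
[0.5893 0.098  0.3638]
shoulder [323.9 138. ] 0.8 [0.0526 0.0015 0.2328] [0.5766 0.149  0.131 ]
nose [325.   53.3] 0.95 [0.1283 0.0033 0.3653] [ 0.5578  0.2223 -0.0016]
loop_bar [326.  113.6] 0.56 [0.0678 0.0024 0.1996] [0.5734 0.1638 0.1642]
-0.02 67 [ 0.0039 -0.0141 -0.1626] -0.16487835097093223
-0.012 146 [ 0.0041 -0.008  -0.1631] -0.16495884183079368
-0.004 146 [ 0.004  -0.0001 -0.1631] -0.1651742393004708
0.004 132 [ 0.0038  0.0081 -0.1631] -0.1651792939250211
0.012 106 [ 0.0035  0.0153 -0.1626] -0.16440266224127217
```

View pics/w7.png

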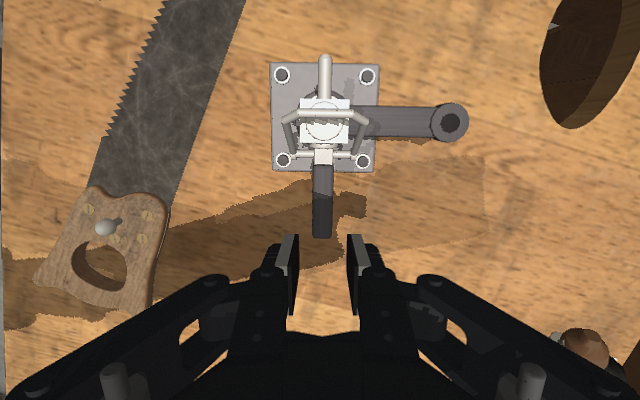

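The loop is open and level, with its bar at (326,113). I nudge the handle's rear end gently forward first, to make sure the shoulder is seated.

```bash
python3 -m pendant '[[0,-0.03,0,0,0],[0,-0.028,0,0,0],[0,0,0,0.03,0],[0,0,0,0.03,0],[0,0,0,0.03,0],[0,0,0,0,0],[0,0,0,0,0]]' 40; python3 rem.py
python3 -m pendant '[[0,0.004,0,0,0],[0,0.003,0,0,0],[0,0,0,0,0]]'; python3 rem.py
```

```text
t: 22.7
eef_pos: [0.6045, 0.0423, 0.2724]
tool_rot: [-0.002, 0.604, 0.797, -0.001]
contact_force: [0.1, -0.1, 1.4]
gripper_width: -0.0
grasp_force: 0.0
x adv 19.1  still y 0.77 z 8.32  yaw 105.69 F tool [-0.12  0.09 -1.4 ] M [-0.02 -0.05  0.02]
t: 22.95
eef_pos: [0.6038, 0.0506, 0.276]
tool_rot: [0.001, 0.604, 0.797, 0.001]
contact_force: [-0.1, 0.5, -0.1]
gripper_width: 0.002
grasp_force: 0.0
x adv 27.3  still y -0.89 z 11.94  yaw 105.75 F tool [0.55 0.02 0.13] M [ 0.04 -0.03  0.02]
```

```bash
python3 -m pendant '[[0,0.004,-0.0008,0.005,0],[0,0.002,0,0,0],[0,0,0,0,0]]'; python3 rem.py
python3 -m pendant '[[0,0.002,0,0,0],[0,0,0,0,0]]'; python3 rem.py
python3 -m pendant '[[0,0.002,0,0,0],[0,0,0,0,0]]'; python3 rem.py
```

```text
t: 23.2
eef_pos: [0.6006, 0.0554, 0.2692]
tool_rot: [-0.0, 0.604, 0.797, 0.0]
contact_force: [0.1, 0.4, -0.7]
gripper_width: -0.002
grasp_force: 0.0
x adv 32.7  still y 0.94 z 5.06  yaw 105.72 F tool [0.34 0.2  0.65] M [ 0.01  0.01 -0.01]
t: 23.37
eef_pos: [0.6004, 0.057, 0.2691]
tool_rot: [-0.0, 0.604, 0.797, 0.0]
contact_force: [-0.4, 0.3, -0.3]
gripper_width: -0.002
grasp_force: 0.0
x adv 34.3  still y 0.80 z 5.00  yaw 105.68 F tool [ 0.4  -0.29  0.33] M [-0.    0.   -0.04]
t: 23.53
eef_pos: [0.6, 0.0583, 0.2691]
tool_rot: [0.0, 0.604, 0.797, -0.0]
contact_force: [0.0, -1.4, -0.6]
gripper_width: -0.004
grasp_force: 0.2
x adv 35.7  still y 0.82 z 5.02  yaw 105.65 F tool [-1.31 -0.34  0.56] M [ 0.02 -0.17  0.01]
```

```bash
python3 -m pendant '[[0,0.001,0,0,0],[0,0,0,0,0]]'; python3 rem.py
python3 -m pendant '[[0,0.001,0,0,0],[0,0,0,0,0]]'; python3 rem.py
python3 -m pendant '[[0,0.001,0,0,0],[0,0,0,0,0]]'; python3 rem.py
```

```text
t: 23.7
eef_pos: [0.5999, 0.0587, 0.2691]
tool_rot: [0.001, 0.604, 0.797, -0.0]
contact_force: [0.8, -2.7, -0.1]
gripper_width: -0.002
grasp_force: 1.7
x adv 36.1  still y 0.88 z 5.00  yaw 105.62 F tool [-2.78  0.03  0.06] M [-0.01 -0.66 -0.02]
t: 23.87
eef_pos: [0.5997, 0.0589, 0.2691]
tool_rot: [0.001, 0.605, 0.796, -0.001]
contact_force: [1.3, -5.4, 1.1]
gripper_width: -0.002
grasp_force: 2.8
x adv 36.3  still y 0.94 z 5.04  yaw 105.58 F tool [-5.56 -0.17 -1.11] M [ 0.02 -1.2  -0.01]
t: 24.03
eef_pos: [0.5997, 0.0592, 0.2691]
tool_rot: [0.001, 0.605, 0.796, -0.001]
contact_force: [2.1, -7.2, 0.8]
gripper_width: -0.004
grasp_force: 3.7
x adv 36.6  still y 0.97 z 5.10  yaw 105.54 F tool [-7.47  0.1  -0.78] M [-0.   -1.55  0.05]
```

```bash
python3 -m pendant '[[0,-0.014,0.0008,0,0],[0,0,0,-0.03,0],[0,0,0,-0.035,0],[0,0,0,-0.03,0],[0,0.03,0,0,0],[0,0.035,0,0,0],[0,0.035,0,0,0],[0,0.022,0,0,0],[0,0,0,0,0],[0,0,0,0,0]]'; python3 rem.py
```

```text
t: 24.87
eef_pos: [0.5701, 0.1673, 0.3641]
tool_rot: [-0.001, 0.603, 0.798, 0.0]
contact_force: [-0.1, -0.8, 0.4]
gripper_width: 0.001
grasp_force: 0.0
x adv 148.9  still y -0.42 z 99.80  yaw 105.89 F tool [-0.72 -0.29 -0.4 ] M [-0.   -0.05  0.07]
```

```bash
python3 -m pendant '[[0,0,0,0.015,0],[0,0,0,0.006,0],[0,0,0,0.002,0],[0,0,0,0,0],[0,0,0,0,0]]'; python3 rem.py
python3 -m pendant '[[0,0,0,0.002,0],[0,0,0,0.001,0],[0,0,0,0,0]]'; python3 rem.py
python3 -m pendant '[[0,0.001,0,0.002,0],[0,0,0,0,0]]'; python3 rem.py
```

```text
t: 25.28
eef_pos: [0.571, 0.1649, 0.3411]
tool_rot: [-0.0, 0.605, 0.797, -0.0]
contact_force: [-0.2, 0.3, -0.8]
gripper_width: 0.002
grasp_force: 0.0
x adv 146.2  still y 0.09 z 76.99  yaw 105.61 F tool [ 0.36 -0.11  0.81] M [0.03 0.02 0.02]
t: 25.53
eef_pos: [0.5707, 0.1656, 0.3381]
tool_rot: [0.0, 0.604, 0.797, 0.0]
contact_force: [0.0, 0.5, -0.2]
gripper_width: 0.002
grasp_force: 0.1
x adv 146.9  still y 0.01 z 74.01  yaw 105.66 F tool [0.43 0.13 0.23] M [-0.01  0.01  0.01]
t: 25.7
eef_pos: [0.5708, 0.1676, 0.3372]
tool_rot: [0.001, 0.604, 0.797, 0.001]
contact_force: [-0.3, 1.0, 5.3]
gripper_width: -0.002
grasp_force: 2.5
x adv 148.8  still y -0.93 z 73.02  yaw 105.70 F tool [ 1.03 -0.04 -5.33] M [0.01 0.07 0.  ]
```

```bash
python3 -m pendant '[[0,0.001,0,0.001,0],[0,0.0026,0,0.0017,0],[0,0.0026,0,0.0017,0],[0,0,0,0,0]]'; python3 rem.py
python3 -m pendant '[[0,0.0024,0,0.0019,0],[0,0.0024,0,0.0019,0],[0,0,0,0,0]]'; python3 rem.py
```

```text
t: 26.03
eef_pos: [0.5693, 0.1745, 0.3338]
tool_rot: [0.001, 0.604, 0.797, 0.002]
contact_force: [-0.6, 1.9, 10.5]
gripper_width: 0.003
grasp_force: 5.3
x adv 155.9  still y -1.60 z 69.44  yaw 105.75 F tool [  1.96   0.02 -10.52] M [ 0.05  0.31 -0.03]
t: 26.28
eef_pos: [0.5679, 0.1794, 0.33]
tool_rot: [0.001, 0.603, 0.797, 0.003]
contact_force: [-1.4, 2.7, 9.8]
gripper_width: 0.002
grasp_force: 5.2
x adv 161.1  still y -1.60 z 65.51  yaw 105.76 F tool [ 3.   -0.52 -9.8 ] M [ 0.08  0.57 -0.05]
```

```bash
python3 -m pendant '[[0,0.0025,0,0.002,0],[0,0.0025,0,0.002,0],[0,0.0022,0,0.0022,0],[0,0.0022,0,0.0022,0],[0,0,0,0,0]]'; python3 rem.py
python3 -m pendant '[[0,0.002,0,0.0024,0],[0,0.002,0,0.0024,0],[0,0.0017,0,0.0026,0],[0,0.0017,0,0.0026,0],[0,0,0,0,0]]'; python3 rem.py
```

```text
t: 26.7
eef_pos: [0.5649, 0.1887, 0.321]
tool_rot: [0.0, 0.603, 0.798, 0.002]
contact_force: [-2.2, 3.0, 7.7]
gripper_width: 0.004
grasp_force: 3.9
x adv 170.9  still y -1.23 z 56.40  yaw 105.79 F tool [ 3.53 -1.28 -7.7 ] M [ 0.08  0.83 -0.08]
t: 27.12
eef_pos: [0.5626, 0.1954, 0.3102]
tool_rot: [-0.0, 0.603, 0.797, 0.001]
contact_force: [-0.4, 3.1, 3.9]
gripper_width: 0.0
grasp_force: 1.9
x adv 177.9  still y -0.69 z 45.65  yaw 105.78 F tool [ 3.09  0.48 -3.88] M [0.07 0.65 0.01]
```

```bash
python3 -m pendant '[[0,0.0015,0,0.0028,0],[0,0.0014,0,0.0028,0],[0,0.0012,0,0.0029,0],[0,0.0011,0,0.0029,0],[0,0,0,0,0]]'; python3 rem.py
python3 -m pendant '[[0,0.001,0,0.003,0],[0,0.001,0,0.003,0],[0,0,0,0,0]]'; python3 rem.py
```

```text
t: 27.53
eef_pos: [0.5611, 0.1977, 0.2967]
tool_rot: [-0.0, 0.604, 0.797, -0.001]
contact_force: [-0.7, -0.2, -0.8]
gripper_width: 0.001
grasp_force: 0.0
x adv 180.4  still y 0.71 z 32.76  yaw 105.64 F tool [ 0.01 -0.68  0.77] M [ 0.02 -0.02 -0.01]
t: 27.78
eef_pos: [0.5607, 0.2002, 0.2912]
tool_rot: [-0.0, 0.604, 0.797, -0.001]
contact_force: [-0.2, 1.2, -0.1]
gripper_width: 0.002
grasp_force: 0.0
x adv 182.9  still y 0.38 z 27.13  yaw 105.67 F tool [1.22 0.12 0.11] M [ 0.09 -0.06  0.05]
```

```bash
python3 -m pendant '[[0,0,0,-0.03,0],[0,0,0,-0.04,0],[0,0,0,-0.04,0],[0,-0.03,0,0,0],[0,-0.035,0,0,0],[0,-0.035,0,0,0],[0,0,0,0,0],[0,0,0,0,0]]'
python3 - <<'E'
from h import *
np.set_printoptions(precision=4,suppress=True)
p0,T=tool(); m=bot.camera_model("wrist")
p,d=bot.read_camera("wrist"); c=np.array([.5728,.16,0])
for n in ["handle","shoulder","nose","loop_bar"]:
    for r in bot.pinpoint(n,"wrist")[:1]:
        X=world("wrist",r["at"],depth=d[int(r["at"][1]),int(r["at"][0])],m=m); print(n,np.round(r["at"],1),round(r["score"],2),T.T@(X-c),X)
s,_=bot.read_camera("scene"); q,_=bot.read_camera("side")
o=np.zeros((560,800,3),np.uint8); o[:250,:400]=cv2.resize(p[30:230,160:480],(400,250),interpolation=2); o[:300,400:]=cv2.resize(q[95:215,200:360],None,fx=2.5,fy=2.5,interpolation=2)
o[260:560,:400]=cv2.resize(s[240:360,200:360],(400,300),interpolation=2)
cv2.imwrite("pics/w8.png",o)
E
```

```text
t: 28.45
eef_pos: [0.5886, 0.101, 0.4018]
tool_rot: [0.0, 0.606, 0.795, -0.001]
contact_force: [0.0, 0.1, -0.6]
gripper_width: 0.002
grasp_force: 0.0
shoulder [323.6 138.6] 0.88 [-0.012   0.0009 -0.1305] [0.5769 0.1488 0.1305]
nose [323.1  65.9] 0.77 [ 0.0445  0.0006 -0.1052] [0.5616 0.2032 0.1052]
loop_bar [326.6  69.6] 0.57 [ 0.0415  0.0034 -0.1065] [0.5651 0.2011 0.1064]
```

View pics/w8.png

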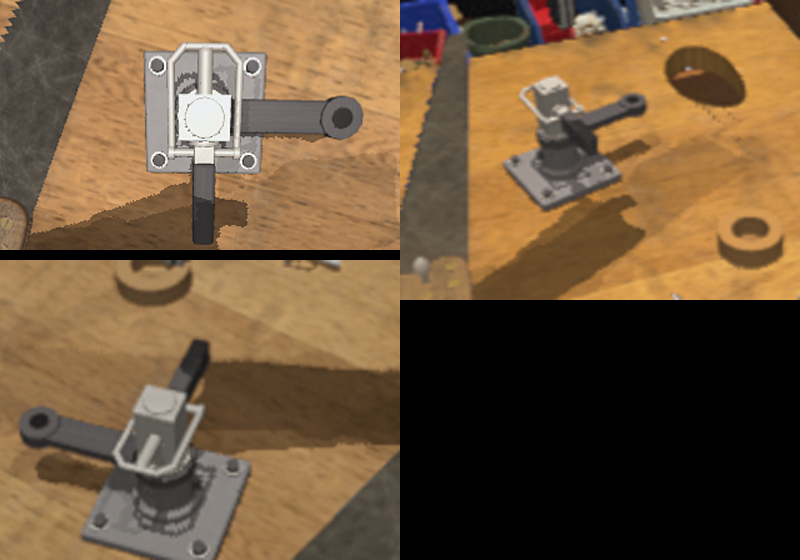

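The loop is shut round the shaft: its bar lies at the nose at (205,47) in the wrist crop and reads level. One last gentle touch on the handle end will show whether the shoulder is still seated.

```bash
python3 -m pendant '[[0,-0.03,0,0,0],[0,-0.027,0,0,0],[0,0,0,0.035,0],[0,0,0,0.035,0],[0,0,0,0.035,0],[0,0,0,0.026,0],[0,0,0,0,0],[0,0,0,0,0],[0,0,0,0,0]]'; python3 rem.py
```

```text
t: 29.55
eef_pos: [0.6041, 0.0498, 0.2727]
tool_rot: [0.001, 0.604, 0.797, 0.001]
contact_force: [-0.9, -0.0, 1.1]
gripper_width: -0.004
grasp_force: 0.0
x adv 26.4  still y -0.92 z 8.60  yaw 105.71 F tool [ 0.21 -0.83 -1.06] M [0.01 0.   0.01]
```

```bash
python3 -m pendant '[[0,0.004,-0.001,0.003,0],[0,0.003,0,0,0],[0,0,0,0,0]]'; python3 rem.py
python3 -m pendant '[[0,0.0015,0,0,0],[0,0,0,0,0]]'; python3 rem.py
python3 -m pendant '[[0,0.001,0,0,0],[0,0,0,0,0]]'; python3 rem.py
python3 -m pendant '[[0,0.001,0,0,0],[0,0,0,0,0]]'; python3 rem.py
```

```text
t: 29.8
eef_pos: [0.6005, 0.0568, 0.2694]
tool_rot: [0.001, 0.604, 0.797, 0.001]
contact_force: [-0.1, 0.3, 0.4]
gripper_width: -0.001
grasp_force: 0.0
x adv 34.1  still y 0.63 z 5.26  yaw 105.74 F tool [ 0.27  0.02 -0.38] M [-0.02  0.01  0.02]
t: 29.97
eef_pos: [0.6001, 0.0574, 0.2686]
tool_rot: [0.0, 0.604, 0.797, 0.0]
contact_force: [0.3, -0.5, -0.3]
gripper_width: -0.004
grasp_force: 0.0
x adv 34.8  still y 0.89 z 4.55  yaw 105.69 F tool [-0.58  0.18  0.3 ] M [ 0.01 -0.03 -0.01]
t: 30.13
eef_pos: [0.5998, 0.0581, 0.2682]
tool_rot: [0.0, 0.604, 0.797, 0.0]
contact_force: [-0.8, -1.2, 1.0]
gripper_width: 0.002
grasp_force: 0.0
x adv 35.5  still y 1.03 z 4.07  yaw 105.67 F tool [-0.92 -1.09 -0.96] M [ 0.01 -0.01  0.04]
t: 30.3
eef_pos: [0.5997, 0.0584, 0.268]
tool_rot: [0.0, 0.604, 0.797, -0.0]
contact_force: [0.3, -0.8, 0.2]
gripper_width: 0.0
grasp_force: 0.7
x adv 35.9  still y 1.08 z 3.95  yaw 105.64 F tool [-0.82  0.07 -0.21] M [-0.01 -0.28 -0.01]
```

```bash
python3 -m pendant '[[0,0.0015,0,0,0],[0,0,0,0,0]]'; python3 rem.py
python3 -m pendant '[[0,-0.015,0,0,0],[0,-0.01,0,0,0],[0,0,0,-0.03,0],[0,0,0,-0.04,0],[0,0,0,-0.04,0],[0,0,0,0,0],[0,0,0,0,0]]'
python3 - <<'E'
from h import *
p0,T=tool(); m=bot.camera_model("wrist")
p,d=bot.read_camera("wrist"); c=np.array([.5728,.16,0])
for n in ["nose","loop_bar"]:
    for r in bot.pinpoint(n,"wrist")[:1]:
        X=world("wrist",r["at"],depth=d[int(r["at"][1]),int(r["at"][0])],m=m); print(n,np.round(r["at"],1),round(r["score"],2),(T.T@(X-c)).round(4))
E
```

```text
t: 30.47
eef_pos: [0.5995, 0.0589, 0.268]
tool_rot: [0.001, 0.605, 0.796, -0.001]
contact_force: [1.6, -5.5, 0.8]
gripper_width: -0.001
grasp_force: 2.4
x adv 36.4  still y 1.13 z 4.02  yaw 105.58 F tool [-5.74  0.1  -0.81] M [-0.02 -1.05  0.04]
t: 31.05
eef_pos: [0.6067, 0.0365, 0.3809]
tool_rot: [0.002, 0.604, 0.797, 0.002]
contact_force: [0.0, -1.1, -0.9]
gripper_width: 0.002
grasp_force: 0.0
```

```bash
python3 -c "
from station import bot
print(bot.hand_in())"
```

```text
the job is handed in; nothing more can be done
None
```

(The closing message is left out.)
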